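Bring the puree mill up to top speed

TASK

The hopper is loaded and the motor is idling in neutral: bring the puree mill up to speed. First swing the wire guard fully home over the feed hopper; only then take the gear lever out of neutral and along its zigzag gate through low and medium up to high, letting it settle for about a second in low and again in medium, and leave it tucked into the end notch of high, away from the lane it came in by. Do not disturb the catch pan, the jar or the spoon beside it.

Things in the scene. Friction and masses are not known exactly. Their poses are not given: they have to be found in the camera images.
- mill: bench machine, bolted down: from its left (+y) end motor, gearbox with gear lever and gate plate on top (220 x 200 mm, 195 mm high, centred at x -30, y +120 mm), feed tube with round hopper (170 mm across, rim 245 mm high), conical screen with chute. Origin on the bench; x points away from the robot's side, y left to the motor, z up.
- lever_knob (a point): centre of the lever's black ball knob, 36 mm across, on a 10 mm stem through the slot of the gate plate (8 mm thick, upper face 206 mm above the bench). It swings any way about lever_pivot 200 mm below, so it rides on a sphere; it stays where it is left, and 1 to 2 N at the knob moves it. The slot leaves about 3.5 mm of play each way at the knob.
- lever_pivot (a point): the point in the gearbox about which the lever tips: mill x -30, y +120, z +95 mm
- row_neutral (a point): where the knob's centre is with the lever in the neutral row, halfway between the lanes. Each of the slot's four cross rows runs 20 mm (at the knob) to either side of this middle, along mill y, from the right lane (-y) to the left lane (+y). The lever starts at the right end of neutral, blocked ahead by the plate; only the left lane leads on to low.
- row_low (a point): the same for the low row, about 37 mm further on at the knob (22 mm at the plate). Coming from neutral the lever arrives in the left lane; only the right lane leads on to medium.
- row_medium (a point): the same for the medium row, again about 40 mm on. The lever arrives in the right lane; only the left lane leads on to high.
- row_high (a point): the same for the high row, about 37 mm on again. The lever arrives in the left lane; its last place is the end notch at the right end of this row, where the plate blocks the way back.
- shift (a joint): fore-and-aft tilt of the lever, rad, positive away from the operator (mill +x): about -0.29 neutral, -0.10 low, +0.10 medium, +0.29 high
- select (a joint): sideways tilt of the lever, rad, positive to the left (mill +y): about +0.10 in the left lane, -0.10 in the right lane
- guard_grip (a point): grasping point of the guard's upright black grip, a pin 20 mm across and 60 mm tall; this point is on its axis, 22 mm below its top and 38 mm above its foot. It stands 205 mm from the guard's pivot, and its foot is about 253 mm above the bench.
- guard_pivot (a point): the vertical swivel axis of the guard, on a post at the hopper's far right side, at the height of the guard's wires (251 mm). The guard is a flat steel wire grid 172 mm across in the horizontal plane.
- guard (a joint): guard's swivel angle, rad: 0 is fully home over the hopper against its stop, growing as it swings aside, counter-clockwise seen from above; it stays where it is left, about 1 N at the grip moves it
- catch_pan: steel pan on the bench in front of the screen, 176 x 162 mm, 65 mm high; origin under its centre. Leave alone.
- sauce_jar: filled jar with metal lid, 66 mm across, 94 mm high; origin under its centre. Leave alone.
- stir_spoon: steel spoon 220 mm long lying on the bench. Leave alone.

How it is judged:
On the way, in this order (a step that is already met when the one before it is completed fails the run):
1. guard fully home over the hopper, lever still in neutral (value of joint guard below 0.05 rad and value of joint shift below -0.22 rad), for 0.1 s.
2. lever settled in the low row (value of joint shift between -0.15 and -0.05 rad), for 0.6 s.
3. lever settled in the medium row (value of joint shift between 0.05 and 0.15 rad), for 0.6 s.
4. lever in the high row, tucked to the right end (value of joint shift above 0.24 rad and value of joint select below -0.055 rad), for 0.1 s.
At the end, for the whole second after the job is handed in: the guard is home over the hopper (within 0.05 rad), the lever stands in the high row (shift over 0.24 rad) tucked to its right end (select under -0.055 rad); pan and jar stand within 20 mm, the spoon within 30 mm of where they were (all of step 4 and value of joint guard below 0.05 rad and distance of each of catch_pan, sauce_jar from where it was at the start of the episode below 0.02 m and distance of stir_spoon from where it was at the start of the episode below 0.03 m); the robot touches nothing.
It fails at once if the lever leaves neutral while the guard is not home over the hopper (value of joint guard above 0.1 rad and value of joint shift above -0.2 rad).
It fails at once if a bystander is knocked about or tipped (distance of any of catch_pan, sauce_jar from where it was at the start of the episode above 0.04 m or distance of stir_spoon from where it was at the start of the episode above 0.05 m or angle between sauce_jar's own z axis and vertical above 0.5 rad).
It also fails if it takes over 61 s, if anything falls off the work surface, if the arm or the gripper's body presses on something with over 40 N, if the wrist force passes 120 N, or if a joint passes its speed limit or range.

ROBOT

A 7-joint arm with a two-finger parallel gripper is mounted at the origin on the work surface. World frame = base frame: x ahead of the robot, y to its left, z up, the work surface at z = 0. Lengths are in m, angles in rad, forces in N, time in s.
With the tool pointing down it reaches from about 0.425 to 0.95 m from the base axis. Payload 4.7 kg.
Tool frame: the origin (TCP) lies at the very end of the fingers, on their centre line; the grasp point (between the pads) lies 19 mm behind it; z points along the fingers, x is the direction in which the jaws open and shut, and the axes are right-handed (so a half turn about z gives the same grasp; the last joint's range is limited). The gripper opens to 87 mm and grips with 3 to 60 N. Pads are 19 mm wide; open, the fingers measure 117 mm over their backs; the gripper's body (75 mm by 190 mm) begins 51 mm behind the grasp point.
Start: joints at [-1.183, 0.469, -0.049, 1.532, 0.024, 1.141, -0.082], TCP at [0.273, 0.617, 0.223] pointing down, gripper open.
Joint ranges: [-2.59, 2.59], [-0.33, 1.99], [-1.39, 1.29], [0.1, 2.45], [-1.04, 4.18], [0.21, 1.99], [-2.66, 2.66]. Speed limits (rad/s): [2.57, 2.57, 3.14, 3.14, 3.14, 3.14, 3.14].

INTERFACE

Orientations are given as a unit quaternion [x, y, z, w].
In Python, from station import readout, imaging, r gives the robot as it stands.
- The arm moves only by the tool drive_tool, never from a script. Its argument "increments" is a list of rows, each a list of 5 numbers: the shift along the tool's x, y, z in cm, then the turn about the tool's z in rad, then the finger opening in cm, from 0 to 8.7. A call has 1 to 20 rows; each row shifts and turns the commanded pose from where the row before left it, along the tool's axes as they then stand; what a row does not reach is not made up. A row lasts 1/12 s, in which the tool goes at most 41.7 mm and 7.16 degrees, less where a joint would pass 70% of its speed; a pose out of reach is approached as far as the arm can. A call is refused whole if a number of a shift passes 4.17 or a number of a turn 0.125, either way. A call with a gripper value outside its range is refused whole. The fingers move at their own pace and stop on an object; "force" is the grip in N (left out, the last holds). Time passes only in rows, so rows that do not move let the fingers close. It gives the time, the measured TCP pose, the force and the opening at its end, in the units of the state.
- readout.sense(): the state, without advancing time (a new reading comes with each control period).
- imaging.capture(name): name is "scene" or "top"; returns the picture (480x640x3 uint8, blue, green, red); there is no depth.
- imaging.camera_info(name): a dict with "K" (3x3 intrinsics, pixels), "R" (3x3) and "t" (3): a world point X has camera coordinates R X + t. Camera axes: x right, y down, z forward; pixel columns grow to the right and rows downward; lengths in m; the calibration is good to about 2 mm. A picture is of the moment at which its call begins. camera_info takes no time and is no camera call.
- r.job_done(): hands the job in, once; it reports no verdict.
The state is a dict: "time_s": time; "joint_pos": joint angles; "joint_velocities": joint speeds; "effort": joint torques, N m; "tool_pos": TCP position; "eef_rot": TCP orientation; "contact_force": force on the tool from outside, world axes, zero at the start; "ft_torque": the same for the moment, N m; "grip_width": opening from 0.0 (shut) to 1.0 (fully open).
Only numpy, scipy, OpenCV 4.12 (cv2) and the standard library are available. Lean on these libraries where they do the work, as an engineer would, in place of code of your own. Each camera call takes 0.05 s, during which the arm holds its last target.

## Working session

There is one attempt and no reset: what is moved stays moved. The work goes in short steps, Python scripts to look and compute and a tool call to move; the robot and the scene stay as the last step left them, time stands still between calls to the robot, and variables do not carry over. Pictures are saved under pics/ and viewed, and the job is handed in when it is done.

Besides the shell and the picture viewer there is one more tool, called after "Emit:" as name(argument=value, ...), one argument or row to a line, values as JSON. drive_tool: Moves the arm, as the interface text tells. Its arguments: {"type":"object","properties":{"increments":{"type":"array"},"force":{"type":"number"}},"required":["increments"]}

```bash
mkdir -p pics; python3 - <<'E'
from station import readout, imaging, r
import cv2
s=readout.sense()
for k in s: print(k,s[k])
for n in("scene","top"):
    cv2.imwrite(f"pics/{n}0.png",imaging.capture(n)); c=imaging.camera_info(n); print(n,c)
E
```

```text
time_s 0.0
joint_pos [-1.18291984  0.46948097 -0.0485766   1.53368171  0.02409271  1.14096782
 -0.08229576]
joint_velocities [-0.00139899 -0.00046915  0.0006624   0.00126713 -0.00173179  0.00022564
 -0.00177788]
effort [-6.12270305e-04 -5.07987142e+01 -8.12579901e-02 -2.36147779e+01
 -6.14624145e-02  3.82742635e-02  1.89671241e-04]
tool_pos [0.27301074 0.61668332 0.22147788]
eef_rot [ 8.38092727e-01  5.45526927e-01 -7.98176354e-04  5.62200001e-04]
contact_force [ 0.0617016   0.79986222 -0.59594404]
ft_torque [ 0.01138304 -0.02760648  0.07111307]
grip_width 1.001162334040291
scene {'K': array([[602.14306876,   0.        , 330.21033189],
       [  0.        , 602.14306876, 240.44716331],
       [  0.        ,   0.        ,   1.        ]]), 'R': array([[-0.5149127 ,  0.85719138,  0.00937301],
       [ 0.54514817,  0.33586816, -0.76811851],
       [-0.66157266, -0.3904043 , -0.64023909]]), 't': array([ 0.30313746, -0.14552074,  1.64358134])}
top {'K': array([[446.32635594,   0.        , 322.58766613],
       [  0.        , 446.32635594, 238.18413859],
       [  0.        ,   0.        ,   1.        ]]), 'R': array([[ 0.01417526, -0.99977762, -0.01561345],
       [-0.99340666, -0.01230489, -0.11398161],
       [ 0.11376414,  0.01712622, -0.99336016]]), 't': array([-0.03694422,  0.57482127,  1.08936188])}
```

View pics/scene0.png

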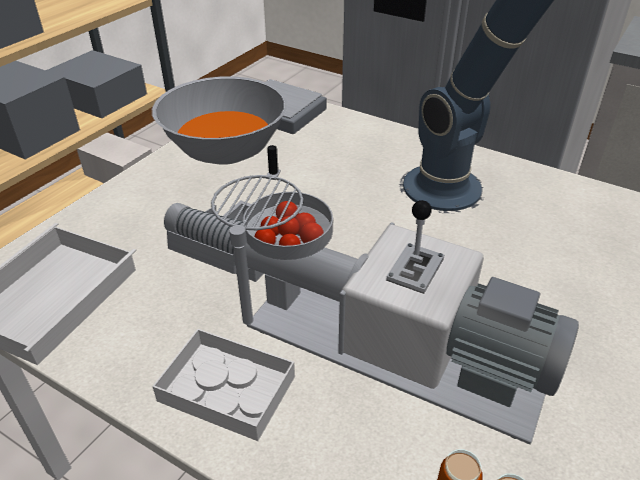

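View pics/top0.png

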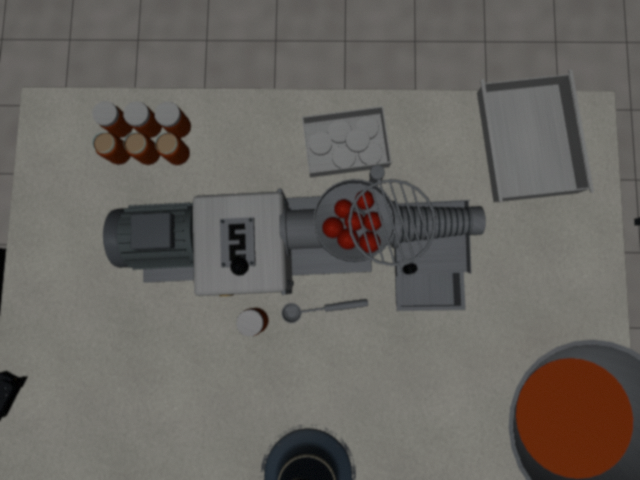

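The scene view shows the knob at (422,210), the guard grip at (272,160) and the post top at (238,230). The top view shows the knob at (239,266), the grip at (409,268), the post at (377,173), and the arm off at the left edge.

```bash
cat > h.py <<'E'
from station import readout, imaging, r
import cv2, numpy as np
C={n:imaging.camera_info(n) for n in("scene","top")}
def ray(n,p):
    c=C[n]; R=np.array(c['R']);t=np.array(c['t']);d=R.T@np.linalg.inv(c['K'])@[p[0],p[1],1.]
    return -R.T@t,d/np.linalg.norm(d)
def plane(n,p,z):
    o,d=ray(n,p); return o+d*(z-o[2])/d[2]
def tri(a,b):
    o1,d1=ray("scene",a);o2,d2=ray("top",b)
    k=np.linalg.lstsq(np.c_[d1,-d2],o2-o1,rcond=None)[0]
    p,q=o1+k[0]*d1,o2+k[1]*d2
    return (p+q)/2,np.linalg.norm(p-q)
def proj(n,X):
    c=C[n];v=np.array(c['K'])@(np.array(c['R'])@X+c['t']);return v[:2]/v[2]
def blobs(im,roi,th):
    x0,y0,x1,y1=roi; m=(im[y0:y1,x0:x1].max(2)<th).astype('uint8')
    n,l,st,ce=cv2.connectedComponentsWithStats(m)
    return [(st[i].tolist()[0]+x0,st[i][1]+y0,*st[i][2:],(ce[i]+[x0,y0]).round(1)) for i in range(1,n) if st[i][4]>25]
E
python3 - <<'E'
from h import *
s=cv2.imread("pics/scene0.png");t=cv2.imread("pics/top0.png")
print(blobs(s,(390,190,450,290),45));print(blobs(s,(255,135,290,190),50))
print(blobs(t,(210,210,265,285),40));print(blobs(t,(395,255,425,280),40))
a=cv2.resize(t[160:310,180:450],None,fx=2.9,fy=2.9,interpolation=cv2.INTER_CUBIC);cv2.imwrite("pics/tc.png",a)
a=cv2.resize(s[130:330,200:480],None,fx=2.8,fy=2.8,interpolation=cv2.INTER_CUBIC);cv2.imwrite("pics/sc.png",a)
E
```

```text
[(405, np.int32(191), np.int32(30), np.int32(29), np.int32(308), array([420.8, 209. ])), (419, np.int32(255), np.int32(11), np.int32(11), np.int32(52), array([424.7, 260.1]))]
[(268, np.int32(146), np.int32(10), np.int32(28), np.int32(230), array([272.1, 159.5]))]
[(229, np.int32(224), np.int32(19), np.int32(51), np.int32(622), array([237.3, 250.1]))]
[(403, np.int32(263), np.int32(14), np.int32(11), np.int32(114), array([409.4, 268.3]))]
```

View pics/tc.png

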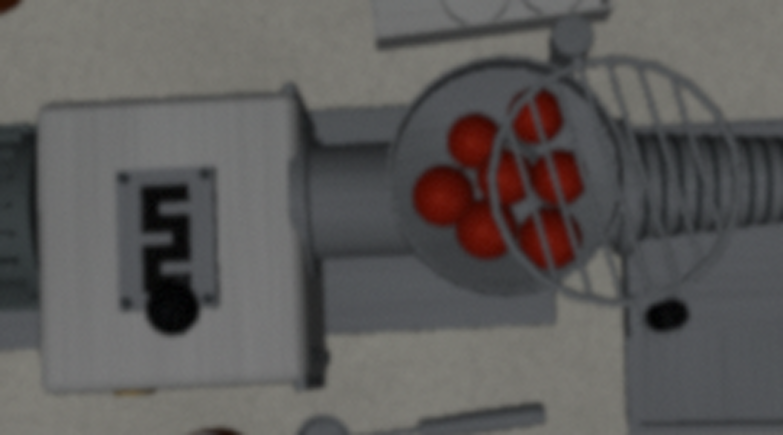

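View pics/sc.png

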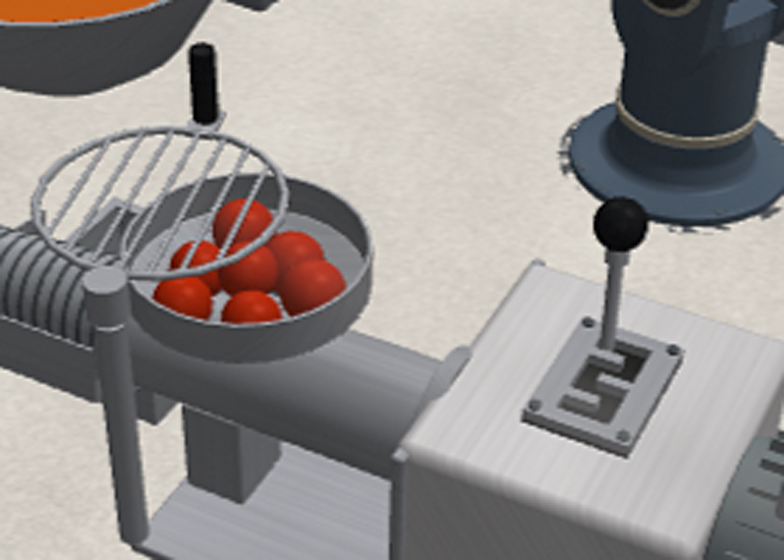

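```bash
python3 - <<'E'
from h import *
S=lambda x,y:(x/2.8+200-.3,y/2.8+130-.3); T=lambda x,y:(x/2.9+180-.3,y/2.9+160-.3)
print("knob",tri(S(620,224),T(171,307)))
print("grip mid",tri((272.1,159.5),(409.4,268.3)))
print("post top",tri(S(107,277),T(571,37)))
print("grip foot/top scene", plane("scene",S(205,120),.253), plane("scene",S(202,49),.313))
sc=np.array([plane("scene",S(*p),.206) for p in [(588,323),(673,351),(623,436),(534,405)]])
to=np.array([plane("top",T(*p),.206) for p in [(205,300),(127,303),(124,178),(205,173)]])
for q in (sc,to): print(q.round(4).tolist(),q.mean(0).round(4)); e=(q[2]+q[3]-q[0]-q[1]);print("x-dir yaw",np.arctan2(e[1],e[0])); e=(q[1]+q[2]-q[0]-q[3]);print("ydir yaw",np.arctan2(-e[0],e[1]))
# spoon/jar
print("jar lid",plane("top",(252,321),.094),"spoon", plane("top",(291,312),.01),plane("top",(367,302),.01))
E
```

```text
knob (array([0.49059898, 0.12831226, 0.28692178]), np.float64(0.0013073744182519186))
grip mid (array([ 0.4896453 , -0.20082705,  0.28339364]), np.float64(0.002149408626160133))
post top (array([ 0.68367507, -0.13984082,  0.26241468]), np.float64(0.0021915578899024428))
grip foot/top scene [ 0.49054054 -0.19879791  0.253     ] [ 0.49009711 -0.19793439  0.313     ]
[[0.4998, 0.1191, 0.206], [0.4963, 0.1792, 0.206], [0.5876, 0.1844, 0.206], [0.5913, 0.1243, 0.206]] [0.5437 0.1517 0.206 ]
x-dir yaw 0.05708578686807683
ydir yaw 0.05943173723985317
[[0.5004, 0.1196, 0.206], [0.4974, 0.1766, 0.206], [0.5896, 0.1825, 0.206], [0.594, 0.1227, 0.206]] [0.5454 0.1503 0.206 ]
x-dir yaw 0.04803216368054135
ydir yaw 0.06308888339467086
jar lid [0.37186864 0.13145319 0.094     ] spoon [0.38967045 0.04802352 0.01      ] [ 0.4174183  -0.14310661  0.01      ]
```

```bash
cat >> h.py <<'E'
yaw=.057; P=np.array([.545,.151,.095])
M=np.array([[np.cos(yaw),np.sin(yaw),0],[-np.sin(yaw),np.cos(yaw),0],[0,0,1]])
def mm(p): return M@(np.array(p)-P)*100   # cm, mill axes rel lever pivot
def st():
    s=readout.sense(); from scipy.spatial.transform import Rotation as Q
    R=Q.from_quat(s['eef_rot']).as_matrix()
    print("t %.2f"%s['time_s'],"tcp mill cm",mm(s['tool_pos']).round(2),"z",s['tool_pos'][2].round(4),"jaw yaw rel mill y",round(np.arctan2(R[1,0],R[0,0])-np.pi/2-yaw,4),"F mill",(M@s['contact_force']).round(2),"w",round(s['grip_width'],3),"tilt",R[:2,2].round(3),"j",np.round(s['joint_pos'],2))
E
python3 - <<'E'
from h import *
hc=plane("top",(505/2.9+180,178/2.9+160),.245)
piv=np.array([.684,-.140,.251]);g=np.array([.490,-.1995,.291])
# hopper limits
print("hopper c",hc,mm(hc)); print("piv",mm(piv),"grip",mm(g))
a=lambda v:np.degrees(np.arctan2(v[1],v[0]))%360
print(a(g-piv),a(hc-piv),np.linalg.norm((hc-piv)[:2]),np.linalg.norm((g-piv)[:2]))
gh=piv+.205*np.r_[(hc-piv)[:2],0]/np.linalg.norm((hc-piv)[:2]);print("home grip",gh,mm(gh))
st()
E
```

```text
hopper c [ 0.58625462 -0.09687994  0.245     ] [  2.70661177 -24.98276056  15.        ]
piv [ 12.2196236  -29.84461089  15.6       ] grip [ -7.48783601 -34.67974642  19.6       ]
197.05083063223776 156.19547790540736 0.10683397530886123 0.20291931894228313
home grip [ 0.4964398  -0.05725841  0.251     ] [ -6.03456398 -20.51537536  15.6       ]
t 0.10 tcp mill cm [-24.5   48.05  12.66] z 0.2216 jaw yaw rel mill y -0.4737 F mill [-0.56 -0.15  0.31] w 1.0 tilt [-0.001 -0.002] j [-1.18  0.47 -0.05  1.53  0.02  1.14 -0.08]
```

Emit:
drive_tool(
  increments=[
    [0,0,-4,-0.118,8.7],
    [0,0,-4,-0.118,8.7],
    [0,0,-4,-0.118,8.7],
    [0,0,-4,-0.119,8.7],
    [0,0,0,0,8.7],
    [0,0,0,0,8.7],
  ],
)

```text
time_s: 0.6
tool_pos: [0.2736, 0.6181, 0.3855]
eef_rot: [0.687, 0.726, 0.003, -0.001]
contact_force: [0.5, 1.5, -1.5]
grip_width: 1.0
```

```bash
python3 -c "
from h import *
st()"
```

```text
t 0.60 tcp mill cm [-24.44  48.18  29.05] z 0.3855 jaw yaw rel mill y -0.0015 F mill [ 0.55  1.47 -1.47] w 1.0 tilt [0.002 0.005] j [-1.12  0.39 -0.14  1.29  0.05  1.46  0.37]
```

Emit:
drive_tool(
  increments=[
    [-2.5,3,0,0,8.7],
    [-2.5,3,0,0,8.7],
    [-2.5,3,0,0,8.7],
    [-2.5,3,0,0,8.7],
    [-2.5,3,0,0,8.7],
    [-3.8,0,0,0,8.7],
    [-3.8,0,0,0,8.7],
    [-3.8,0,0,0,8.7],
    [-3.8,0,0,0,8.7],
    [-3.8,0,0,0,8.7],
    [-3.8,0,0,0,8.7],
    [-3.8,0,0,0,8.7],
    [-3.8,0,0,0,8.7],
    [-3.8,0,0,0,8.7],
    [-3.8,0,0,0,8.7],
    [-3.8,0,0,0,8.7],
    [-3.8,0,0,0,8.7],
    [-3.8,0,0,0,8.7],
    [-3.8,0,0,0,8.7],
    [-3.8,0,0,0,8.7],
  ],
)

```text
time_s: 2.27
tool_pos: [0.4607, -0.07, 0.3806]
eef_rot: [0.687, 0.726, -0.001, -0.001]
contact_force: [1.9, 0.4, 0.2]
grip_width: 1.002
```

```bash
python3 -c "
from h import *
st()"
```

```text
t 2.27 tcp mill cm [ -9.67 -21.58  28.56] z 0.3806 jaw yaw rel mill y -0.0016 F mill [1.9  0.32 0.16] w 1.002 tilt [-0.003  0.   ] j [-0.27 -0.    0.34  1.78  0.    1.37  1.69]
```

Emit:
drive_tool(
  increments=[
    [-3.3,0.6,0,0,8.7],
    [-3.3,0.6,0,0,8.7],
    [-3.3,0.5,0,0,8.7],
    [-3.2,0.5,0,0,8.7],
    [0,0,0,0,8.7],
    [0,0,0,0,8.7],
    [0,0,0,0,8.7],
  ],
)

```text
time_s: 2.85
tool_pos: [0.4908, -0.1968, 0.3809]
eef_rot: [0.687, 0.727, -0.001, -0.002]
contact_force: [0.1, 0.2, -0.4]
grip_width: 0.996
```

```bash
python3 -c "
from h import *
st(); cv2.imwrite('pics/s1.png',imaging.capture('scene'));cv2.imwrite('pics/t1.png',imaging.capture('top'))"
```

```text
t 2.85 tcp mill cm [ -7.39 -34.41  28.59] z 0.3809 jaw yaw rel mill y -0.0007 F mill [ 0.15  0.19 -0.41] w 0.996 tilt [-0.003  0.001] j [-0.12  0.12  0.48  1.66 -0.06  1.37  1.99]
```

View pics/s1.png

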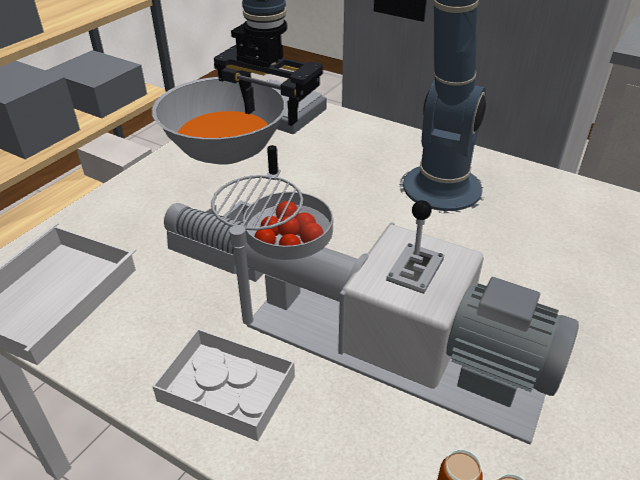

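The open fingers at (250,95) and (292,110) sit either side of the grip's axis (272,160). I'll lower around it.

Emit:
drive_tool(
  increments=[
    [0,0,2.7,0,8.7],
    [0,0,2.7,0,8.7],
    [0,0,2.6,0,8.7],
    [0,0,2.6,0,8.7],
    [0,0,0,0,8.7],
    [0,0,0,0,8.7],
    [0,0,0,0,5],
  ],
)

```text
time_s: 3.53
tool_pos: [0.4923, -0.1974, 0.2781]
eef_rot: [0.687, 0.727, 0.001, 0.001]
contact_force: [0.1, 0.4, 0.7]
grip_width: 0.971
```

```bash
python3 -c "
from h import *
st(); a=imaging.capture('scene')[100:260,180:360];cv2.imwrite('pics/s2.png',cv2.resize(a,None,fx=3.5,fy=3.5))"
```

```text
t 3.53 tcp mill cm [ -7.24 -34.49  18.31] z 0.2781 jaw yaw rel mill y 0.0004 F mill [0.08 0.39 0.73] w 0.971 tilt [ 0.002 -0.   ] j [-0.1   0.19  0.47  1.83 -0.09  1.15  2.03]
```

View pics/s2.png

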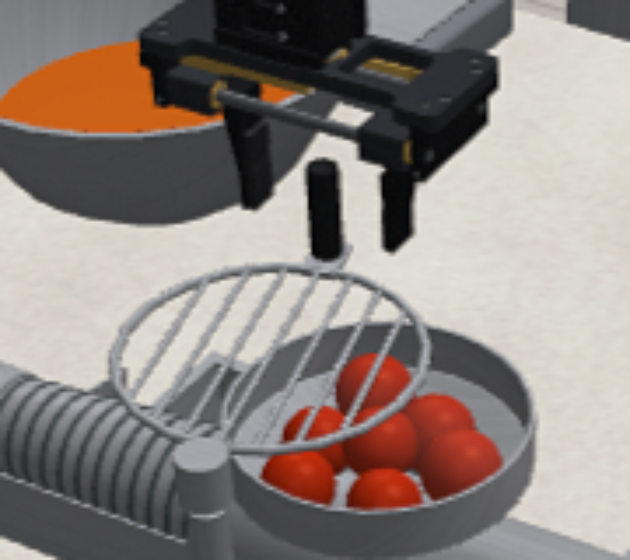

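The fingers straddle the grip cleanly. Next I close to a 3 cm cage, drop 0.5 cm, then swing.

Emit:
drive_tool(
  increments=[
    [0,0,0.5,0,3],
    [0,0,0,0,3],
    [0,0,0,0,3],
    [0,0,0,0,3],
    [0,0,0,0,3],
    [0,0,0,0,3],
    [1.3,-0.5,0,0,3],
    [1.3,-0.5,0,0,3],
    [1.25,0,0,0,3],
    [1.25,0,0,0,3],
    [1.2,0.1,0,0,3],
    [1.2,0.1,0,0,3],
    [1.25,0.25,0,0,3],
    [1.25,0.25,0,0,3],
    [1.2,0.4,0,0,3],
    [1.2,0.4,0,0,3],
    [0.8,0.4,0,0,3],
    [0.8,0.4,0,0,3],
    [0,0,0,0,3],
  ],
)

```text
time_s: 5.17
tool_pos: [0.4973, -0.0555, 0.2715]
eef_rot: [0.686, 0.728, 0.0, -0.0]
contact_force: [0.9, -0.6, 0.7]
grip_width: 0.346
```

```bash
python3 -c "
from h import *
st(); a=imaging.capture('scene')[100:260,180:360];cv2.imwrite('pics/s3.png',cv2.resize(a,None,fx=3.5,fy=3.5))"
```

```text
t 5.17 tcp mill cm [ -5.94 -20.35  17.65] z 0.2715 jaw yaw rel mill y 0.0017 F mill [ 0.91 -0.63  0.66] w 0.346 tilt [0.    0.001] j [-0.29  0.13  0.36  1.89 -0.05  1.12  1.72]
```

View pics/s3.png

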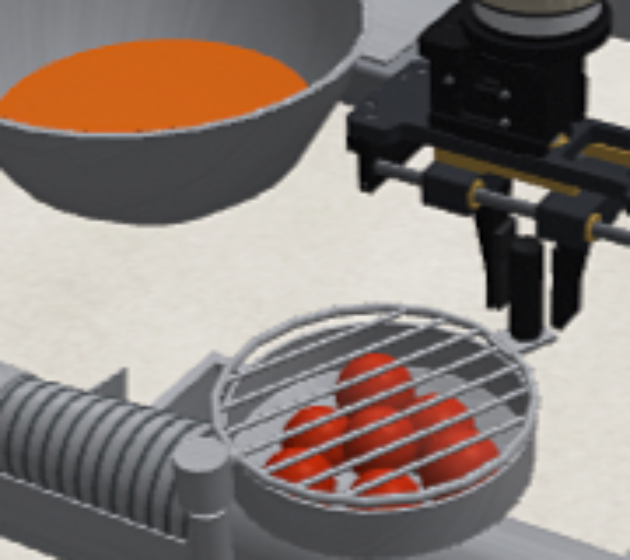

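The guard is nearly over the hopper, with the grip at (525,285) in the crop against the left finger. I'll keep pushing gently along the arc until the force rises at the stop.

Emit:
drive_tool(
  increments=[
    [0.3,0.15,0,0,3],
    [0.3,0.15,0,0,3],
    [0,0,0,0,3],
    [0,0,0,0,3],
  ],
)

```text
time_s: 5.55
tool_pos: [0.4992, -0.0512, 0.2716]
eef_rot: [0.687, 0.727, 0.0, -0.0]
contact_force: [0.6, 0.5, -0.0]
grip_width: 0.349
```

Emit:
drive_tool(
  increments=[
    [0.3,0.15,0,0,3],
    [0,0,0,0,3],
    [0,0,0,0,3],
  ],
)

```text
time_s: 5.8
tool_pos: [0.5001, -0.0492, 0.2715]
eef_rot: [0.687, 0.726, -0.001, 0.0]
contact_force: [-2.0, -4.4, 1.3]
grip_width: 0.341
```

```bash
python3 -c "
from h import *
st(); a=imaging.capture('scene')[100:260,180:360];cv2.imwrite('pics/s4.png',cv2.resize(a,None,fx=3.5,fy=3.5))"
```

```text
t 5.80 tcp mill cm [ -5.63 -19.73  17.65] z 0.2715 jaw yaw rel mill y -0.0018 F mill [-2.24 -4.31  1.28] w 0.341 tilt [-0.001 -0.001] j [-0.3   0.14  0.36  1.89 -0.05  1.13  1.7 ]
```

View pics/s4.png

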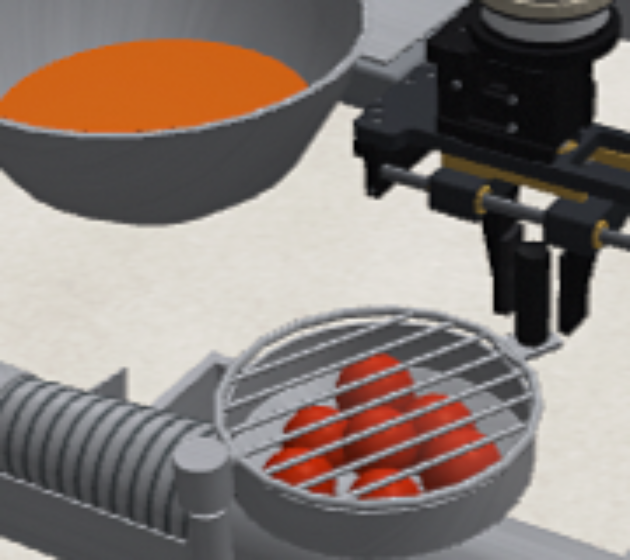

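Emit:
drive_tool(
  increments=[
    [0.3,0.15,0,0,3],
    [0,0,0,0,3],
    [0,0,0,0,3],
    [0,0,0,0,3],
  ],
)

```text
time_s: 6.18
tool_pos: [0.5001, -0.0491, 0.2714]
eef_rot: [0.688, 0.725, -0.003, 0.0]
contact_force: [-4.9, -9.7, 3.1]
grip_width: 0.347
```

```bash
python3 -c "
from h import *
st()"
```

```text
t 6.18 tcp mill cm [ -5.62 -19.72  17.64] z 0.2714 jaw yaw rel mill y -0.0044 F mill [-5.48 -9.39  3.09] w 0.347 tilt [-0.003 -0.005] j [-0.31  0.14  0.36  1.89 -0.05  1.13  1.69]
```

Guard is against its stop: pose held while the force rose from 4.5 to 10 N. Back off, rise, and go over to the lever.

Emit:
drive_tool(
  increments=[
    [-0.5,-0.2,0,0,3],
    [-0.4,-0.1,0,0,5],
    [0,0,0,0,6],
    [0,0,0,0,8.7],
    [0,0,-3,0,8.7],
    [0,0,-4,0,8.7],
    [0,0,-4,0,8.7],
    [3.6,0.1,0,0,8.7],
    [3.6,0.1,0,0,8.7],
    [3.6,0.1,0,0,8.7],
    [3.6,0.1,0,0,8.7],
    [3.6,0,0,0,8.7],
    [0,0,0,0,8.7],
    [0,0,0,0,8.7],
    [0,0,0,0,8.7],
  ],
)

```text
time_s: 7.43
tool_pos: [0.4932, 0.126, 0.3814]
eef_rot: [0.687, 0.727, -0.0, 0.0]
contact_force: [0.1, -0.9, -0.1]
grip_width: 0.997
```

```bash
python3 -c "
from h import *
st(); cv2.imwrite('pics/s5.png',imaging.capture('scene'));cv2.imwrite('pics/t5.png',imaging.capture('top'))"
```

```text
t 7.43 tcp mill cm [-5.31 -2.2  28.64] z 0.3814 jaw yaw rel mill y -0.0 F mill [ 0.09 -0.9  -0.08] w 0.997 tilt [-0. -0.] j [-0.52  0.08  0.2   1.69 -0.02  1.37  1.31]
```

View pics/s5.png

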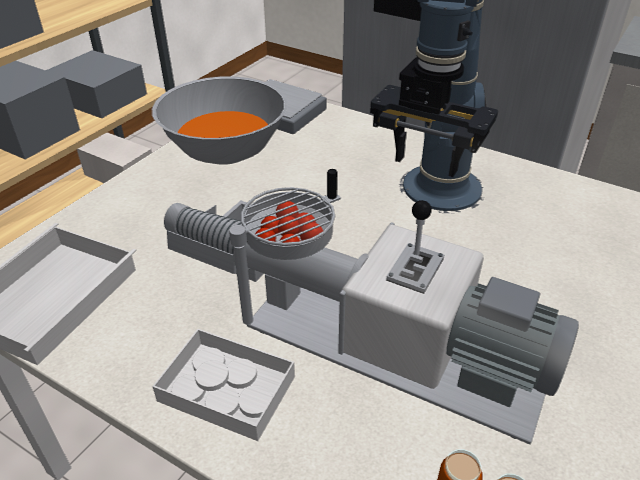

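The guard now covers the hopper, with the grip at (332,184). The gripper hovers over the knob (422,210). Fine-adjust, then lower and grip lightly.

Emit:
drive_tool(
  increments=[
    [0.2,-0.3,2.8,0,8.7],
    [0,0,2.8,0,8.7],
    [0,0,2.8,0,8.7],
    [0,0,2.7,0,8.7],
    [0,0,0,0,8.7],
    [0,0,0,0,5.5],
    [0,0,0,0,5.5],
    [0,0,0,0,5.5],
    [0,0,0,0,5.5],
  ],
)

```text
time_s: 8.28
tool_pos: [0.4912, 0.1278, 0.2724]
eef_rot: [0.687, 0.727, 0.002, 0.001]
contact_force: [-0.8, -0.1, 0.5]
grip_width: 0.78
```

```bash
python3 -c "
from h import *
st(); a=imaging.capture('scene')[150:310,330:510];cv2.imwrite('pics/s6.png',cv2.resize(a,None,fx=3.5,fy=3.5))"
```

```text
t 8.28 tcp mill cm [-5.51 -2.01 17.74] z 0.2724 jaw yaw rel mill y -0.0011 F mill [-0.81 -0.09  0.51] w 0.78 tilt [0.003 0.001] j [-0.51  0.14  0.2   1.87 -0.03  1.13  1.32]
```

View pics/s6.png

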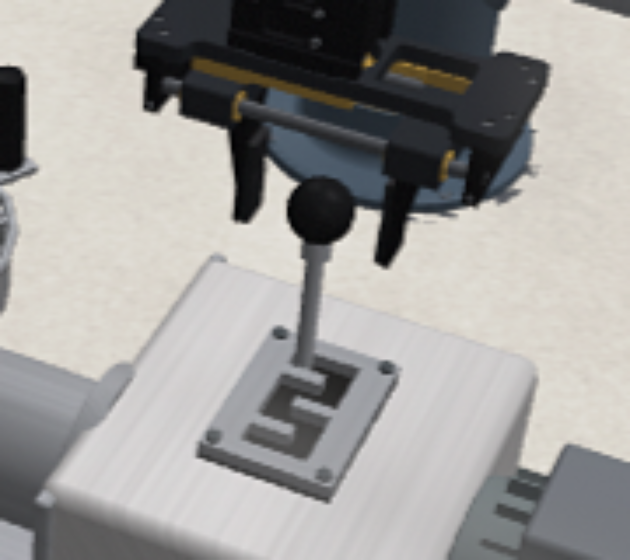

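Emit:
drive_tool(
  increments=[
    [0,0,0.5,0,4.2],
    [0,0,0,0,4.2],
    [0,0,0,0,3],
    [0,0,0,0,3],
    [0,0,0,0,3],
    [0,0,0,0,3],
    [0,0,0,0,3],
  ],
  force=10,
)

```text
time_s: 8.92
tool_pos: [0.4901, 0.1277, 0.2655]
eef_rot: [0.687, 0.727, 0.0, -0.0]
contact_force: [0.4, 0.4, -0.8]
grip_width: 0.406
```

```bash
python3 -c "
from h import *
st()"
```

```text
t 8.92 tcp mill cm [-5.61 -2.01 17.05] z 0.2655 jaw yaw rel mill y -0.0008 F mill [ 0.4   0.35 -0.84] w 0.406 tilt [-0.  0.] j [-0.51  0.15  0.2   1.88 -0.03  1.11  1.32]
```

Knob gripped (35 mm opening). Slide left in the neutral row.

Emit:
drive_tool(
  increments=[
    [0.7,0,-0.04,0,3],
    [0.7,0,-0.04,0,3],
    [0.7,0,-0.02,0,3],
    [0.7,0,0.02,0,3],
    [0.7,0,0.04,0,3],
    [0.5,0,0.04,0,3],
    [0,0,0,0,3],
    [0,0,0,0,3],
  ],
)

```text
time_s: 9.58
tool_pos: [0.4878, 0.1687, 0.2655]
eef_rot: [0.687, 0.727, 0.0, -0.0]
contact_force: [-0.1, 0.3, 1.0]
grip_width: 0.398
```

```bash
python3 -c "
from h import *
st(); a=imaging.capture('scene')[150:310,330:510];cv2.imwrite('pics/s7.png',cv2.resize(a,None,fx=3.5,fy=3.5))"
```

```text
t 9.58 tcp mill cm [-5.61  2.09 17.05] z 0.2655 jaw yaw rel mill y 0.0003 F mill [-0.03  0.34  1.01] w 0.398 tilt [0.    0.001] j [-0.56  0.17  0.17  1.86 -0.03  1.12  1.25]
```

View pics/s7.png

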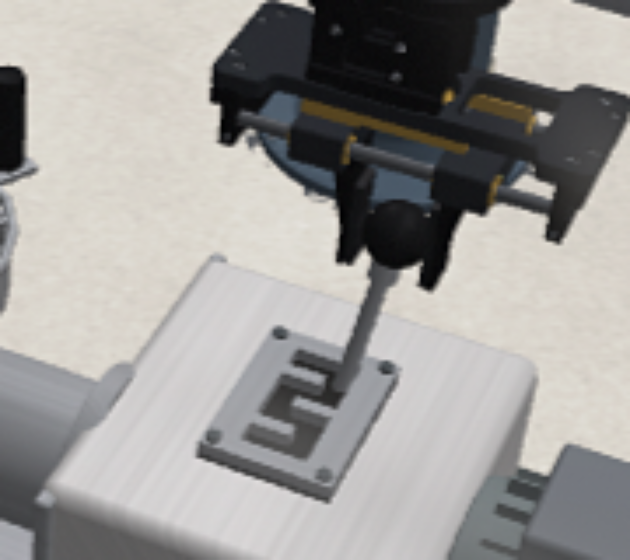

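Emit:
drive_tool(
  increments=[
    [0,0.6,-0.17,0,3],
    [0,0.6,-0.15,0,3],
    [0,0.6,-0.13,0,3],
    [0,0.6,-0.11,0,3],
    [0,0.6,-0.1,0,3],
    [0,0.6,-0.08,0,3],
    [0,0,0,0,3],
    [0,0,0,0,3],
  ],
)

```text
time_s: 10.3
tool_pos: [0.5246, 0.1697, 0.273]
eef_rot: [0.687, 0.727, 0.001, 0.0]
contact_force: [-0.1, 1.3, 1.5]
grip_width: 0.403
```

```bash
python3 -c "
from h import *
st(); a=imaging.capture('scene')[150:310,330:510];cv2.imwrite('pics/s8.png',cv2.resize(a,None,fx=3.5,fy=3.5))"
```

```text
t 10.30 tcp mill cm [-1.93  1.99 17.8 ] z 0.273 jaw yaw rel mill y -0.001 F mill [-0.03  1.3   1.52] w 0.403 tilt [0.001 0.   ] j [-0.54  0.22  0.18  1.78 -0.04  1.15  1.28]
```

View pics/s8.png

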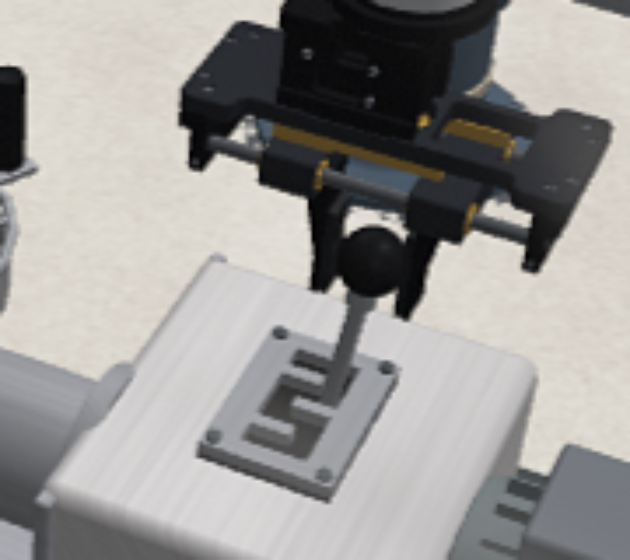

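The lever has reached the low row; knob in the crop at (372,262). Hold there for the settling time, then check the knob's projection.

Emit:
drive_tool(
  increments=[
    [0,0,0,0,3],
    [0,0,0,0,3],
    [0,0,0,0,3],
    [0,0,0,0,3],
    [0,0,0,0,3],
    [0,0,0,0,3],
    [0,0,0,0,3],
    [0,0,0,0,3],
    [0,0,0,0,3],
    [0,0,0,0,3],
    [0,0,0,0,3],
  ],
)

```text
time_s: 11.27
tool_pos: [0.5238, 0.1696, 0.273]
eef_rot: [0.687, 0.727, 0.0, -0.0]
contact_force: [0.4, 1.5, -0.2]
grip_width: 0.401
```

```bash
python3 -c "
from h import *
st()
for x in (-2.5,-2,-1.5): print(x,proj('scene',P+M.T@np.array([x,2,19.8])/100))
a=imaging.capture('scene');print(blobs(a,(420,210,452,240),35))"
```

```text
t 11.27 tcp mill cm [-2.01  1.98 17.8 ] z 0.273 jaw yaw rel mill y -0.0008 F mill [ 0.45  1.48 -0.2 ] w 0.401 tilt [0. 0.] j [-0.54  0.22  0.18  1.78 -0.04  1.15  1.28]
-2.5 [436.09557213 222.75000781]
-2 [435.09925551 224.31823798]
-1.5 [434.09639627 225.89676641]
[(420, np.int32(210), np.int32(32), np.int32(30), np.int32(616), array([436. , 223.2]))]
```

Emit:
drive_tool(
  increments=[
    [-0.7,0,-0.04,0,3],
    [-0.7,0,-0.04,0,3],
    [-0.7,0,-0.02,0,3],
    [-0.7,0,0.02,0,3],
    [-0.7,0,0.04,0,3],
    [-0.5,0,0.04,0,3],
    [0,0,0,0,3],
    [0,0,0,0,3],
  ],
)

```text
time_s: 11.98
tool_pos: [0.5261, 0.1284, 0.2729]
eef_rot: [0.687, 0.726, -0.0, 0.0]
contact_force: [0.2, -0.4, 1.8]
grip_width: 0.402
```

```bash
python3 -c "
from h import *
st(); a=imaging.capture('scene')[150:310,330:510];cv2.imwrite('pics/s9.png',cv2.resize(a,None,fx=3.5,fy=3.5))"
```

```text
t 11.98 tcp mill cm [-2.01 -2.15 17.79] z 0.2729 jaw yaw rel mill y -0.002 F mill [ 0.18 -0.42  1.85] w 0.402 tilt [-0.    -0.001] j [-0.49  0.21  0.2   1.8  -0.04  1.14  1.35]
```

View pics/s9.png

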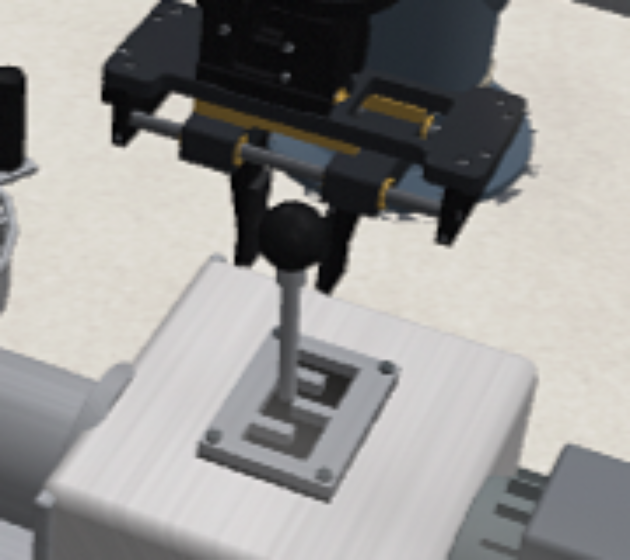

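Right lane of low reached. Now forward 4 cm to medium, then hold for a second.

Emit:
drive_tool(
  increments=[
    [0.1,0.7,-0.05,0,3],
    [0,0.7,-0.04,0,3],
    [0,0.7,-0.02,0,3],
    [0,0.7,0.02,0,3],
    [0,0.7,0.04,0,3],
    [0,0.5,0.04,0,3],
    [0,0,0,0,3],
    [0,0,0,0,3],
    [0,0,0,0,3],
    [0,0,0,0,3],
    [0,0,0,0,3],
    [0,0,0,0,3],
    [0,0,0,0,3],
    [0,0,0,0,3],
    [0,0,0,0,3],
    [0,0,0,0,3],
    [0,0,0,0,3],
    [0,0,0,0,3],
  ],
)

```text
time_s: 13.53
tool_pos: [0.566, 0.1329, 0.2732]
eef_rot: [0.687, 0.727, 0.0, 0.0]
contact_force: [1.1, -1.5, 4.3]
grip_width: 0.404
```

```bash
python3 -c "
from h import *
st(); a=imaging.capture('scene')[150:310,330:510];cv2.imwrite('pics/s10.png',cv2.resize(a,None,fx=3.5,fy=3.5))"
```

```text
t 13.53 tcp mill cm [ 1.99 -1.92 17.82] z 0.2732 jaw yaw rel mill y -0.0008 F mill [ 0.99 -1.54  4.27] w 0.404 tilt [0. 0.] j [-0.47  0.27  0.21  1.71 -0.06  1.16  1.38]
```

View pics/s10.png

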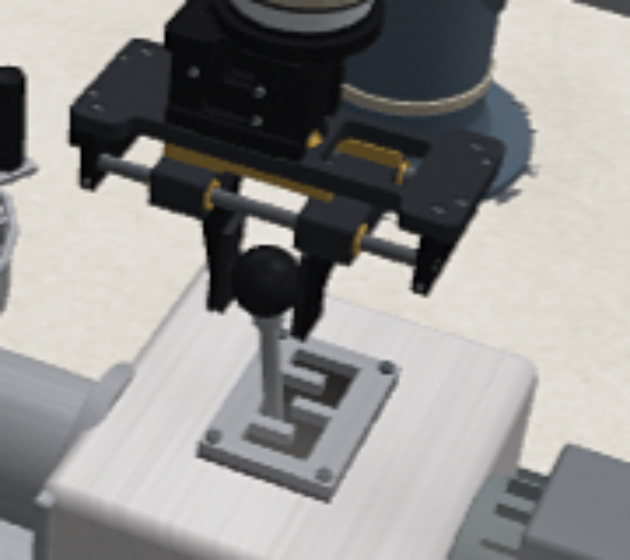

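Medium reached and held. Next, slide left.

Emit:
drive_tool(
  increments=[
    [0.7,0,-0.14,0,3],
    [0.7,0,-0.04,0,3],
    [0.7,0,-0.02,0,3],
    [0.7,0,0.02,0,3],
    [0.7,0,0.04,0,3],
    [0.5,0,0.04,0,3],
    [0,0,0,0,3],
    [0,0,0,0,3],
  ],
)

```text
time_s: 14.25
tool_pos: [0.5632, 0.1741, 0.2737]
eef_rot: [0.687, 0.727, 0.0, -0.001]
contact_force: [0.5, 0.2, -0.3]
grip_width: 0.403
```

```bash
python3 -c "
from h import *
st(); a=imaging.capture('scene')[150:310,330:510];cv2.imwrite('pics/s11.png',cv2.resize(a,None,fx=3.5,fy=3.5))"
```

```text
t 14.25 tcp mill cm [ 1.95  2.2  17.87] z 0.2737 jaw yaw rel mill y 0.0004 F mill [ 0.47  0.18 -0.32] w 0.403 tilt [-0.001  0.001] j [-0.52  0.29  0.19  1.69 -0.06  1.17  1.31]
```

View pics/s11.png

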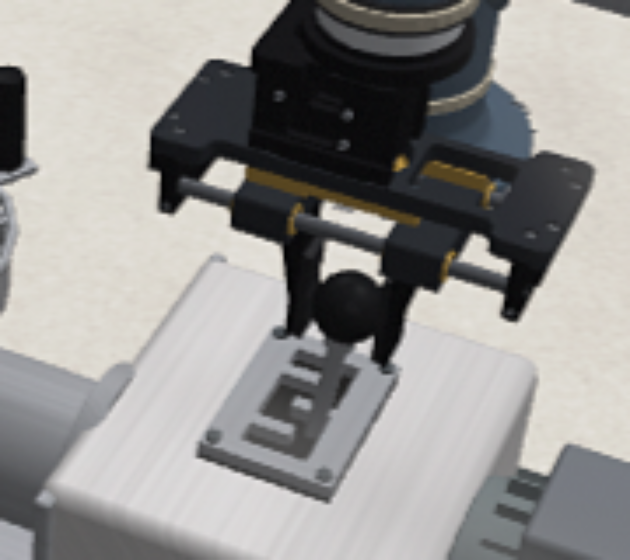

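Left lane of medium. Forward 3.7 cm to high while descending 0.75 cm along the sphere.

Emit:
drive_tool(
  increments=[
    [-0.1,0.6,0.08,0,3],
    [-0.1,0.6,0.1,0,3],
    [0,0.6,0.11,0,3],
    [0,0.6,0.13,0,3],
    [0,0.6,0.15,0,3],
    [0,0.7,0.17,0,3],
    [0,0,0,0,3],
    [0,0,0,0,3],
  ],
)

```text
time_s: 14.97
tool_pos: [0.6016, 0.1729, 0.2666]
eef_rot: [0.687, 0.727, 0.0, 0.0]
contact_force: [1.6, 1.4, 1.2]
grip_width: 0.404
```

```bash
python3 -c "
from h import *
st(); a=imaging.capture('scene')[150:310,330:510];cv2.imwrite('pics/s12.png',cv2.resize(a,None,fx=3.5,fy=3.5))"
```

```text
t 14.97 tcp mill cm [ 5.78  1.87 17.16] z 0.2666 jaw yaw rel mill y -0.0011 F mill [1.67 1.29 1.24] w 0.404 tilt [0.001 0.   ] j [-0.5   0.35  0.2   1.61 -0.07  1.18  1.35]
```

View pics/s12.png

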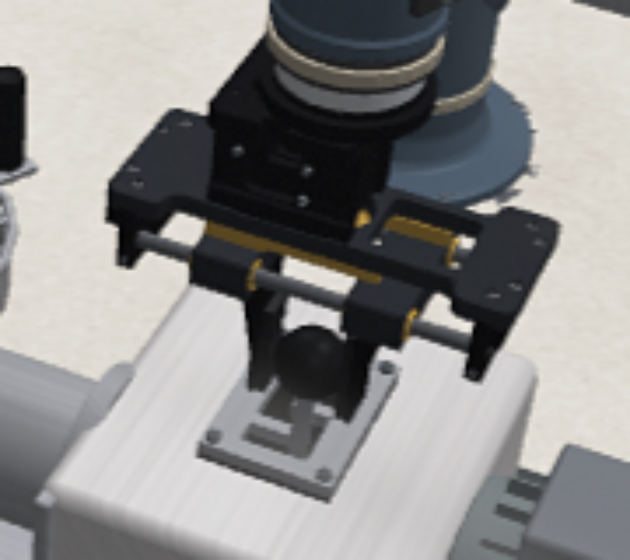

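High row, left lane. Slide right into the end notch.

Emit:
drive_tool(
  increments=[
    [-0.7,0,-0.04,0,3],
    [-0.7,0,-0.04,0,3],
    [-0.7,0,-0.02,0,3],
    [-0.7,0,0.02,0,3],
    [-0.7,0,0.04,0,3],
    [-0.6,0,0.04,0,3],
    [0,0,0,0,3],
    [0,0,0,0,3],
    [0,0,0,0,3],
  ],
)

```text
time_s: 15.77
tool_pos: [0.6031, 0.1313, 0.2669]
eef_rot: [0.687, 0.727, -0.0, 0.0]
contact_force: [2.5, 1.8, 3.9]
grip_width: 0.405
```

```bash
python3 -c "
from h import *
st(); a=imaging.capture('scene')[150:310,330:510];cv2.imwrite('pics/s13.png',cv2.resize(a,None,fx=3.5,fy=3.5))"
```

```text
t 15.77 tcp mill cm [ 5.69 -2.3  17.19] z 0.2669 jaw yaw rel mill y -0.0011 F mill [2.64 1.65 3.91] w 0.405 tilt [ 0.    -0.001] j [-0.44  0.34  0.21  1.63 -0.08  1.18  1.41]
```

View pics/s13.png

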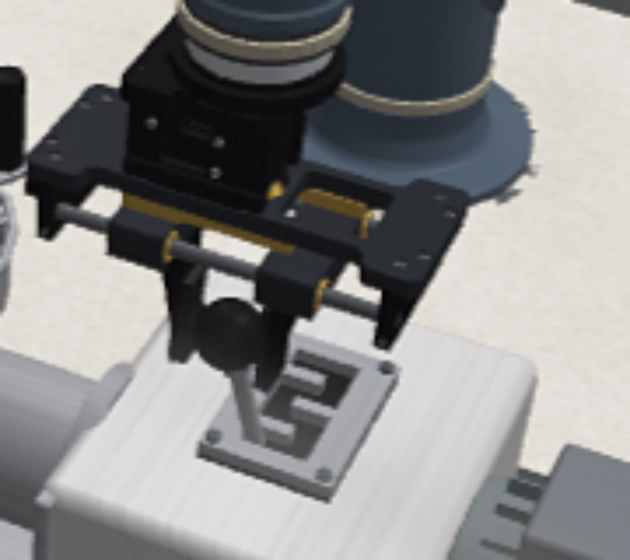

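The lever is in the right end of high. Release and rise.

Emit:
drive_tool(
  increments=[
    [0,0.1,-0.1,0,5],
    [0,0,0,0,6.5],
    [0,0,0,0,6.5],
    [0,0,0,0,6.5],
    [0,0,0,0,6.5],
    [0,0,-1.5,0,6.5],
    [0,0,-3,0,6.5],
    [0,0,-4,0,6.5],
    [0,0,-4,0,6.5],
    [0,-3,-2,0,6.5],
    [0,-3,0,0,6.5],
    [0,0,0,0,6.5],
    [0,0,0,0,6.5],
    [0,0,0,0,6.5],
  ],
)

```text
time_s: 16.98
tool_pos: [0.5442, 0.1286, 0.4122]
eef_rot: [0.687, 0.727, -0.0, -0.0]
contact_force: [-0.1, -0.5, -0.3]
grip_width: 0.745
```

```bash
python3 -c "
from h import *
st(); a=imaging.capture('scene');cv2.imwrite('pics/s14.png',a);t=imaging.capture('top');cv2.imwrite('pics/t14.png',t)
print(proj('scene',P+M.T@np.array([5.7,-2,19.1])/100)); print(proj('scene',P+M.T@np.array([4.75,-1.1,19.3])/100))
t0=cv2.imread('pics/top0.png');d=cv2.absdiff(t,t0).max(2);print('diff near jar/spoon',d[295:340,232:372].max(),'pan',d[272:312,395:470].max())"
```

```text
t 16.98 tcp mill cm [-0.21 -2.24 31.72] z 0.4122 jaw yaw rel mill y -0.0008 F mill [-0.08 -0.49 -0.29] w 0.745 tilt [-0. -0.] j [-0.49  0.17  0.22  1.53 -0.04  1.45  1.36]
[396.09112076 245.60729439]
[403.34564903 243.1254381 ]
diff near jar/spoon 32 pan 102
```

View pics/s14.png

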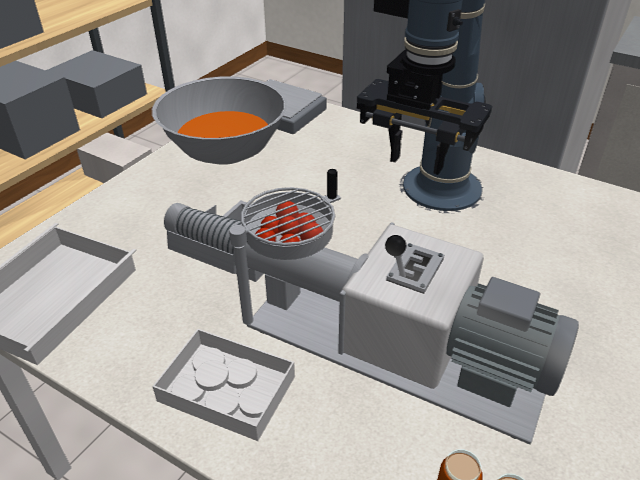

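View pics/t14.png

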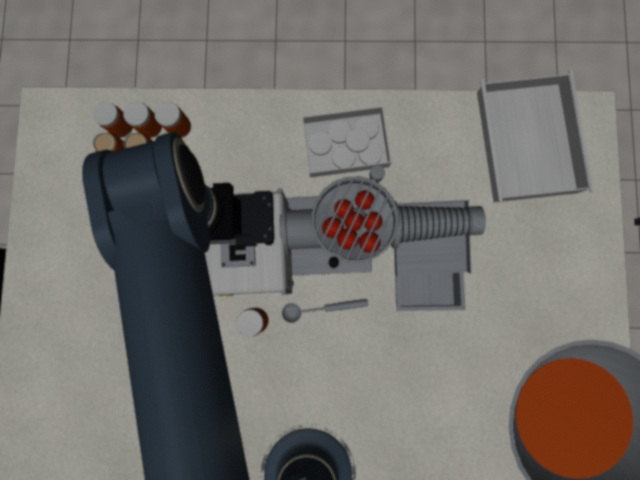

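The knob shows at (396,245), where a lever tucked in high projects (396.1,245.6). The guard sits concentric over the hopper, and jar, spoon and pan are at their starting pixels. The arm is clear of everything.

```bash
python3 -c "
from h import *
print(r.job_done()); st()"
```

```text
the job is handed in; nothing more can be done
None
the job is handed in; nothing more can be done
```

The mill is set up as asked: the guard is home over the hopper and the lever is in the right end notch of high. I handed the job in at about 17 s of the 61 s allowed. No verdict is reported, so the result rests on my own checks.

- **Guard:** I swung it by its grip with the fingers closed loosely around it. At the stop, the grip stayed put while the push rose from about 4.5 to 10 N. The last pictures show it concentric over the hopper.
- **Lever:** I gripped the knob lightly (10 N) and took it left, forward to low, right, forward to medium, left, forward to high, then right into the notch. It was held about a second in low and again in medium. The measured positions there match shift values of about -0.10 and +0.10.
- **Lever at the end:** with the gripper clear, the knob was seen at pixel (396, 245). A lever tucked into high should appear at (396.1, 245.6).
- **Pan, jar and spoon:** by eye they stand at their starting pixels in the top view. The pixel difference there was up to 32 levels around the jar and spoon. It reached 102 around the pan, and I did not trace the cause. The guard grip left that area during the swing, which may explain it.
- **Robot:** it ended open and clear of everything, with about zero force on the tool.

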